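# Wedge the sample jars tight in the shaker cassette

### The job

Lock the row of amber sample jars in the blue-based cassette for the shaker: take the orange wedge out of the grey rack and drive it, tip down, into the open gap between the last jar and the cassette's end wall against the spring plate at the row's other end, until its tip sits fully home on the cassette floor and the row is clamped tight. Let go of the wedge, standing square to the row and centred across the cassette (it may settle back a little against the end wall), with the jar beside it still standing flat on the floor.

Things in the scene. Friction and masses are not known exactly. Their poses are not given: they have to be found in the camera images.
- wedge_grip (a point): Handle centre of the orange wedge (0.12 kg): handle 22 (x) by 30 (y) by 44 mm high; this point is 92 mm above the tip, 22 below the top. Body 44 mm wide (y); thickness (x) 8 mm at the tip, growing evenly on both sides to 46 mm at 52 above the tip, then 46 up to the handle's foot at 70. z up; a half turn about z looks the same. Grip it across y: other wedges stand along x.
- bay (a point): Where to drive the wedge: on the cassette floor (8 mm above the table), midway across. x along the row to the jars, y across, z up. Fixed; blue base; aluminium end wall 60 mm high, inner face 31 mm from here at -x; gap 42 mm wide at first, open at its sides. The sprung plate at the far end gives up to 18 mm. Home: thickness along x, handle centre 92 mm above here. Driving takes 5-20 N down.
- jar_end: Jar next to the gap, of three alike, loose: square, amber, 60 by 60 mm, 60 mm high, plus a round black cap 44 mm across, top 72 mm above the cassette floor; 0.3 kg. Origin at the centre of its underside, z up. On the cassette floor, 41 mm along x from the gap's listed point at first, 45 to 60 mm with the wedge home; on release the springs tip or slide the wedge back to the end wall.
- wedge_rack: Fixed grey rack with three open pockets side by side along its x (66 mm apart), holding the orange, a thinner yellow and a thicker green wedge tip down, in any order, handles up. Origin at the centre of its underside; 204 (x) by 68 (y) by 46 mm high; pocket floors 6 mm above the table. Lift the wedge 60 mm to clear it.

How it is judged:
At the end, for the whole second after the job is handed in: Orange wedge in the gap, tip within 5 mm of the floor, handle centre 25 mm back to 20 mm on along the row and within 15 mm across of the listed point, upright and square to the row within 17 degrees; the next jar shoved along (43.5 to 64 mm from the point), flat on the floor (4 mm, 6 degrees) (z of wedge_grip in the frame of bay between 0.087 and 0.097 m and x of wedge_grip in the frame of bay between -0.025 and 0.02 m and y of wedge_grip in the frame of bay between -0.015 and 0.015 m and angle between wedge_grip's own z axis and vertical below 0.3 rad and angle between the x axis of wedge_grip and the x axis of bay, either way round below 0.3 rad and x of jar_end in the frame of bay between 0.0435 and 0.064 m and z of jar_end in the frame of bay below 0.004 m and angle between jar_end's own z axis and vertical below 0.1 rad); the robot touches nothing.
It also fails if it takes over 38 s, if anything falls off the work surface, if the arm or the gripper's body presses on something with over 40 N, if the wrist force passes 120 N, or if a joint passes its speed limit or range.

### The arm

A 6-joint arm with a two-finger parallel gripper is mounted at the origin on the work surface. World frame = base frame: x ahead of the robot, y to its left, z up, the work surface at z = 0. Lengths are in m, angles in rad, forces in N, time in s.
With the tool pointing down it reaches from about 0.35 to 0.725 m from the base axis. Payload 4.3 kg.
Tool frame: the origin (TCP) lies on the mounting face of the last link; the fingertips stand 173 mm ahead of it and the grasp point (between the pads) lies 155 mm ahead of it (grip_point_offset is the distance from the TCP to the grasp point, in m); z points along the fingers, y is the direction in which the jaws open and shut (so a half turn about z gives the same grasp; the last joint's range is limited). The gripper opens to 85 mm and grips with 20 to 120 N. Pads are 22 mm wide; open, the fingers measure 114 mm over their backs; the gripper's body (76 mm by 85 mm) begins 54 mm behind the grasp point. The pads swing forward as they close: fully open they stand 13 mm farther back than shut.
Start: joints at [1.019, 0.377, 0.081, 1.274, 0, 1.46], TCP at [0.246, 0.52, 0.405] pointing down, gripper open.
Joint ranges: [-2.72, 2.72], [-0.84, 1.66], [-1.02, 1.22], [-1.77, 2.12], [-1.37, 1.28], [-3.14, 3.14]. Speed limits (rad/s): [2.57, 2.57, 3.14, 3.14, 3.14, 3.14].

### API

Orientations are given as a unit quaternion [w, x, y, z].
In Python, from station import * gives the robot as it stands. Calls block until the motion is done:
- move_ptp(position, orientation): joint-space move of the TCP to a pose.
- servo_line(position, ori=None, vel=0.15): straight line of the TCP; ori=None keeps the orientation; vel is the mean speed in m/s.
- movej(angles): joint-space move.
- set_gripper(opening): finger opening in m; the grip force is fixed at half the most; returns when the fingers have stopped.
- pause(seconds).
- inverse_kinematics(position, orientation): joint angles nearest the present ones, or None.
- read_state(): the state.
- camera(name): name is "scene" or "top" or "wrist"; returns (picture, depth): 420x560x3 uint8, red, green, blue; 420x560 float32, m along the optical axis (not along the pixel's ray), 0 where there is no reading.
- camera_model(name): a dict with "fx", "fy", "cx", "cy" (pixels), "eye" and "orientation" of the camera in the world. Camera axes: x right, y up, looking along -z (the intrinsics and any distortion apply to the point x, -y, -z); pixel columns grow to the right and rows downward; lengths in m; the calibration is good to about 2 mm. A picture is of the moment at which its call begins: read the wrist's pose just before it. camera_model takes no time and is no camera call; for the wrist camera it gives the pose at the moment of the call.
A pose or a line that the arm cannot do raises PlanningError and nothing moves.
- sign_off(): hands the job in, once; it reports no verdict.
The state is a dict: "clock": time; "q": joint angles; "joint_vel": joint speeds; "tau": joint torques, N m; "eef_pos": TCP position; "orientation": TCP orientation; "contact_force": force on the tool from outside, world axes, zero at the start; "ft_torque": the same for the moment, N m; "finger_gap": finger opening in m.
Only numpy, scipy, OpenCV 4.12 (cv2) and the standard library are available. Lean on these libraries where they do the work, as an engineer would, in place of code of your own. Each camera call takes 0.05 s, during which the arm holds its last target. There are 200 camera calls.

## Working session

There is one attempt and no reset: what is moved stays moved. The work goes in short steps, each a Python script; the robot and the scene stay as the last script left them, time stands still between calls to the robot, and variables do not carry over. Pictures are saved under pics/ and viewed, about 8 in all and at most 12, crops included, and the job is handed in when it is done.

```bash
mkdir -p pics; cat > h.py <<'E'
from station import *
import numpy as np, cv2
from scipy.spatial.transform import Rotation as R
def rot(q): return R.from_quat([q[1],q[2],q[3],q[0]]).as_matrix()
def cloud(d,m):
    v,u=np.mgrid[0:d.shape[0],0:d.shape[1]]
    p=np.stack([(u-m['cx'])/m['fx']*d,-(v-m['cy'])/m['fy']*d,-d],-1)
    return p@rot(m['orientation']).T+np.array(m['eye'])
def save(n,p): cv2.imwrite('pics/'+n,cv2.cvtColor(p,cv2.COLOR_RGB2BGR))
E
python3 - <<'E'
from h import *
print(read_state())
for n in ('top','scene'):
    m=camera_model(n);p,d=camera(n);print(m);save(n+'0.png',p);np.savez(n+'0.npz',p=p,d=d,P=cloud(d,m))
E
```

```text
{'clock': 0.0, 'q': array([1.01873466e+00, 3.78086250e-01, 7.96221377e-02, 1.27439289e+00,
       1.54026362e-05, 1.46049242e+00]), 'joint_vel': array([-0.00241389, -0.00020456,  0.00015534,  0.00038715, -0.00038436,
       -0.00128898]), 'tau': array([-1.21044919e-03, -4.63603878e+01,  2.69877523e+01,  2.07213307e-02,
       -2.61534233e-04,  1.40903029e-05]), 'eef_pos': array([0.24566528, 0.51954594, 0.40374581]), 'orientation': array([-3.42309311e-04,  2.19087126e-01,  9.75704755e-01, -9.71843536e-04]), 'contact_force': array([ 0.72250883, -0.23428985, -0.25942183]), 'ft_torque': array([-0.01588569,  0.05977521, -0.00530035]), 'finger_gap': 0.08543537566258122}
{'fx': 418.9715619250829, 'fy': 418.9715619250829, 'cx': 278.6843269565364, 'cy': 209.60716376385335, 'eye': array([ 0.48159216, -0.07477698,  0.71471416]), 'orientation': array([-0.69920248, -0.04684695,  0.02639645,  0.71289865])}
{'fx': 475.6721051863598, 'fy': 475.6721051863598, 'cx': 281.44407827033496, 'cy': 208.8645496297574, 'eye': array([1.14577925, 0.02517498, 0.59118979]), 'orientation': array([0.58787434, 0.27717688, 0.33634443, 0.68150508])}
```

View pics/top0.png

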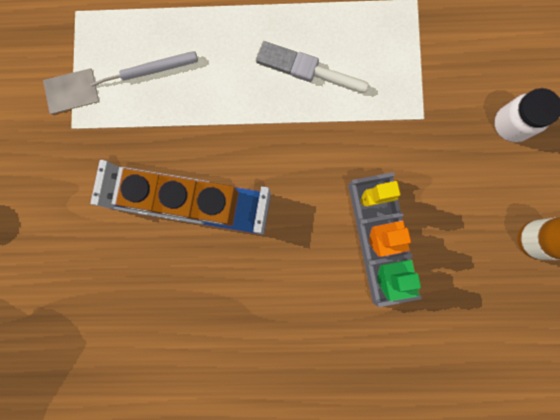

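View pics/scene0.png

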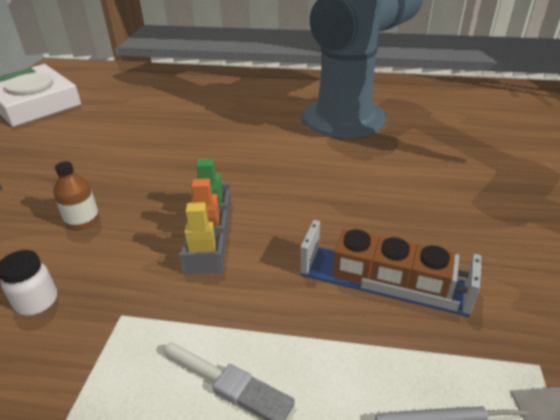

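The top view shows the cassette at about (180,198), with its end wall at (262,210) and the gap at (246,207). The orange wedge's handle is at (391,239), in the middle of the rack between yellow above and green below. The scene view agrees: orange is the middle handle at (202,195).

```bash
python3 - <<'E'
from h import *
for n in ('top','scene'):
    z=np.load(n+'0.npz');p,d,P=z['p'],z['d'],z['P'];H=cv2.cvtColor(p,cv2.COLOR_RGB2HSV).astype(int);h,s,v=H[...,0],H[...,1],H[...,2]
    Z=P[...,2]; ok=d>0
    print(n,'table z',np.median(Z[300:400,150:350][ok[300:400,150:350]]))
    box=(P[...,0]>.3)&(P[...,0]<.65)
    def st(name,m):
        k=P[m&ok&box]; 
        if len(k)<5: print(name,len(k));return
        r=cv2.minAreaRect((k[:,:2]*1000).astype(np.float32))
        print(name,len(k),'med',np.median(k,0).round(4),'rect',np.round(r[0],1),np.round(r[1],1),round(r[2],1))
    y=P[...,1]
    rack=(y<-.15)&(y>-.38)
    cas=(y>-.1)&(y<.28)
    org=(h>=5)&(h<=16)&(s>190)&(v>150)
    st('orange top',org&rack&(Z>.112)&(Z<.13)); st('orange handle',org&rack&(Z>.085)&(Z<.13)); st('shoulder',org&rack&(Z>.065)&(Z<.082))
    st('yellow top',(h>=22)&(h<=32)&(s>150)&rack&(Z>.105));st('green top',(h>=45)&(h<=75)&(s>120)&rack&(Z>.105))
    st('rack',rack&(s<90)&(Z>.036)&(Z<.056))
    caps=((v<60)&cas&(Z>.07)&(Z<.09)&ok).astype(np.uint8)
    nn,l,ss,c=cv2.connectedComponentsWithStats(caps)
    for i in range(1,nn):
        if ss[i,4]>80: st('cap%d'%i,l==i)
    st('blue',(h>100)&(h<125)&(s>150)&cas)
    alu=((s<50)&(v>120)&cas&(Z>.04)&(Z<.09)&ok&box).astype(np.uint8)
    nn,l,ss,c=cv2.connectedComponentsWithStats(alu)
    for i in range(1,nn):
        if ss[i,4]>40: st('alu%d'%i,l==i); print('   px',c[i].round())
E
```

```text
top table z -0.00025695571551853646
orange top 344 med [ 0.5014 -0.2253  0.1192] rect [ 501.7 -226.1] [21.7 30. ] 10.2
orange handle 405 med [ 0.5013 -0.2225  0.1189] rect [ 501.7 -226. ] [21.7 30.1] 10.2
shoulder 558 med [ 0.4988 -0.219   0.0755] rect [ 501.4 -226.2] [45.6 44.3] 10.7
yellow top 362 med [ 0.5683 -0.213   0.119 ] rect [ 569.1 -214.3] [22.2 30.6] 10.8
green top 390 med [ 0.4388 -0.2354  0.1192] rect [ 438.6 -236.9] [22.1 30.1] 8.9
rack 900 med [ 0.5197 -0.2171  0.0449] rect [ 502.7 -224.4] [204.1  68.3] 9.6
cap1 572 med [0.586  0.1648 0.0797] rect [586.7 166.3] [40.5 39.9] 65.0
cap2 565 med [0.5751 0.1059 0.0797] rect [574.7 106.5] [40.3 39.1] 88.4
cap3 565 med [0.5636 0.0468 0.0795] rect [563.7  47.1] [40.9 39.1] 45.0
blue 807 med [0.5542 0.0022 0.0077] rect [560.5  24.8] [81.1 68.7] 79.2
alu1 341 med [0.5991 0.2282 0.0678] rect [599.4 228.8] [13.5 71.8] 79.8
   px [ 99. 182.]
alu2 135 med [0.594  0.2007 0.0637] rect [594.4 205.4] [18.5 60.4] 82.0
   px [117. 185.]
alu3 374 med [ 0.5492 -0.029   0.0675] rect [550.6 -28.5] [12.2 71.9] 79.2
   px [261. 210.]
scene table
[... 370 characters left out ...]
] 13.3
cap2 454 med [0.5838 0.1067 0.0802] rect [579.3 107. ] [39.8 40.3] 82.7
cap3 485 med [0.5951 0.1655 0.0801] rect [590.6 165.7] [39.8 40.6] 88.7
blue 0
alu1 364 med [ 0.5556 -0.0271  0.0673] rect [552.  -28.7] [12.4 72.5] 79.1
   px [311. 237.]
alu2 118 med [0.5975 0.1993 0.0644] rect [595.1 201.2] [ 9.4 59.8] 77.9
   px [455. 268.]
alu3 277 med [0.6028 0.227  0.0684] rect [599.2 228.3] [12.4 75.1] 78.9
   px [476. 271.]
alu4 163 med [0.5944 0.0415 0.0486] rect [594.7  41.4] [33.5  4. ] 79.3
   px [351. 264.]
alu5 169 med [0.6058 0.1023 0.0487] rect [605.8 102. ] [34.1  5.1] 81.7
   px [390. 273.]
alu6 193 med [0.6173 0.162  0.0482] rect [617.1 161.4] [34.3  5.3] 78.0
   px [429. 282.]
```

```bash
cat >> h.py <<'E'
def down(deg):  # tool down, jaw (y) axis at deg from world x
    a=np.radians((deg+90)/2); return np.array([0,np.cos(a),np.sin(a),0])
def tcp(x,y,z): return np.array([x,y,z+.155])
W=np.array([.5017,-.2261]); PICK=99.9
u=np.array([np.cos(np.radians(79.2)),np.sin(np.radians(79.2))]); BAY=np.array([.5572,.0074]); PLACE=169.2
def st():
    s=read_state(); print('t %.2f'%s['clock'],'pos',np.round(s['eef_pos'],4),'F',np.round(s['contact_force'],1),'gap %.4f'%s['finger_gap']); return s
E
python3 - <<'E'
from h import *
print(rot(down(100))[:,1:].round(2))
t=BAY-.005*u
for k in (0,180,-180):
    for n,p,a in (('pick',W,PICK),('place',t,PLACE)):
        for z in (.1,.21):
            q=inverse_kinematics(tcp(*p,z),down(a+k)); print(n,k,z,None if q is None else np.round(q,2))
E
```

```text
[[-0.17  0.  ]
 [ 0.98  0.  ]
 [ 0.   -1.  ]]
pick 0 0.1 [-0.54  0.42 -0.26  0.89  0.   -0.71]
pick 0 0.21 [-0.54  0.34 -0.08  1.15  0.   -0.71]
place 0 0.1 [-0.11  0.43 -0.24  0.9   0.   -1.49]
place 0 0.21 [-0.11  0.35 -0.06  1.16  0.   -1.49]
pick 180 0.1 [-0.54  0.42 -0.26  0.89  0.    2.43]
pick 180 0.21 [-0.54  0.34 -0.08  1.15  0.    2.43]
place 180 0.1 [-0.11  0.43 -0.24  0.9   0.    1.65]
place 180 0.21 [-0.11  0.35 -0.06  1.16  0.    1.65]
pick -180 0.1 [-0.54  0.42 -0.26  0.89  0.    2.43]
pick -180 0.21 [-0.54  0.34 -0.08  1.15  0.    2.43]
place -180 0.1 [-0.11  0.43 -0.24  0.9   0.    1.65]
place -180 0.21 [-0.11  0.35 -0.06  1.16  0.    1.65]
```

```bash
python3 - <<'E'
from h import *
o=down(PICK+180)
move_ptp(tcp(*W,.19),o); st()
servo_line(tcp(*W,.100),vel=.1); st()
set_gripper(.015); st()
servo_line(tcp(*W,.215),vel=.12); st()
move_ptp(tcp(*(BAY-.005*u),.215),down(PLACE+180)); s=st()
m=camera_model('top');p,d=camera('top');save('top1.png',p);np.savez('top1.npz',p=p,d=d,P=cloud(d,m))
m=camera_model('scene');p2,d2=camera('scene');np.savez('scene1.npz',p=p2,d=d2,P=cloud(d2,m));save('both1.png',np.hstack([p[100:320,80:360],p2[100:320,230:510]]))
E
```

```text
t 2.88 pos [ 0.502  -0.2254  0.3451] F [ 0.3 -0.3  1. ] gap 0.0852
t 3.93 pos [ 0.5021 -0.2263  0.2556] F [ 0.1  0.1 -1.3] gap 0.0856
t 4.48 pos [ 0.5018 -0.2261  0.2553] F [0.5 1.  2.1] gap 0.0295
t 5.59 pos [ 0.5014 -0.226   0.3691] F [ 0.2 -0.5 -1.7] gap 0.0294
t 6.53 pos [0.5562 0.0019 0.3696] F [-0.4  0.2 -0.5] gap 0.0292
```

View pics/both1.png

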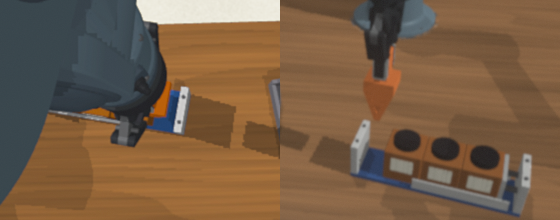

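The right half of the picture (scene view) shows the wedge held tip down, tip near (377,118) and above the gap. In the left half (top view) the arm hides the gap. I'll check its profile in numbers before driving.

```bash
python3 - <<'E'
from h import *
z=np.load('scene1.npz');p,d,P=z['p'],z['d'],z['P'];H=cv2.cvtColor(p,cv2.COLOR_RGB2HSV).astype(int)
m=(H[...,0]>=3)&(H[...,0]<=16)&(H[...,1]>150)&(d>0)&(P[...,2]>.1)&(abs(P[...,1])<.1)&(P[...,0]>.4)&(P[...,0]<.7)
k=P[m];n=np.array([u[1],-u[0]])
a=(k[:,:2]-BAY)@u*1e3;b=(k[:,:2]-BAY)@n*1e3;zz=k[:,2]*1e3
print(len(k),'zmin',zz.min().round(1),'zmax',zz.max().round(1))
for lo in range(110,200,6):
    s=(zz>=lo)&(zz<lo+6)
    if s.sum()>4: print(lo,s.sum(),'along',np.percentile(a[s],[3,97]).round(1),'mid',np.mean(np.percentile(a[s],[3,97])).round(1),'across med/max',np.median(b[s]).round(1),b[s].max().round(1))
print(read_state()['contact_force'])
E
```

```text
1165 zmin 122.0 zmax 240.0
122 20 along [-10.8  -0.8] mid -5.8 across med/max 22.3 23.7
128 27 along [-13.    1.2] mid -5.9 across med/max 22.7 24.8
134 57 along [-14.9   2.7] mid -6.1 across med/max 21.8 24.5
140 44 along [-17.1   4.9] mid -6.1 across med/max 21.8 23.9
146 48 along [-19.9   7.3] mid -6.3 across med/max 22.1 24.9
152 69 along [-21.8   9.3] mid -6.2 across med/max 22.1 23.9
158 73 along [-22.9  10.9] mid -6.0 across med/max 22.3 24.2
164 92 along [-25.   13.5] mid -5.7 across med/max 22.1 24.3
170 108 along [-26.4  17.1] mid -4.7 across med/max 21.9 24.8
176 119 along [-26.8  17.3] mid -4.8 across med/max 21.7 24.1
182 123 along [-26.3  17.2] mid -4.5 across med/max 21.8 24.1
188 305 along [-27.6  17. ] mid -5.3 across med/max 12.7 24.9
194 11 along [4.9 5.3] mid 5.1 across med/max -1.8 14.1
[ 1.30052347 -0.38359893 -1.03044517]
```

The wedge is where intended: centred across (side face at 22 mm), 5-6 mm to the wall side, and upright with its tip at z≈0.121. Next I'll drive it in.

```bash
python3 - <<'E'
from h import *
t=BAY-.005*u
servo_line(tcp(*t,.150),vel=.1,ori=down(PLACE+180)); st()
for z in (.125,.112,.106,.103,.1015,.100,.0985,.097):
    servo_line(tcp(*t,z),vel=.04); s=st()
    if z<.1025 and s['contact_force'][2]>28: break
pause(.2); st()
m=camera_model('scene');p2,d2=camera('scene');np.savez('scene2.npz',p=p2,d=d2,P=cloud(d2,m));save('s2.png',cv2.resize(p2[150:320,250:510],None,fx=2.5,fy=2.5))
E
```

```text
t 7.42 pos [0.5565 0.0023 0.3055] F [ 0.4 -0.5 -2.9] gap 0.0293
t 8.20 pos [0.5561 0.0023 0.2798] F [-0.3 -2.4 -1.3] gap 0.0293
t 8.68 pos [5.570e-01 5.000e-04 2.679e-01] F [ -0.9 -10.2   2.5] gap 0.0293
t 8.97 pos [0.5572 0.0006 0.2616] F [ -1.  -10.   -0.1] gap 0.0295
t 9.22 pos [0.557  0.0007 0.2583] F [-0.  -9.2 -0.8] gap 0.0294
t 9.47 pos [0.557  0.0007 0.2572] F [ 0.5 -9.4  2.7] gap 0.0292
t 9.72 pos [0.557  0.0007 0.2571] F [-4.1 -8.4 11.6] gap 0.0295
t 9.97 pos [0.5572 0.0008 0.2569] F [-5.7 -7.1 19.7] gap 0.0292
t 10.22 pos [0.5573 0.0009 0.2567] F [-7.5 -7.4 28.4] gap 0.0291
t 10.43 pos [0.5573 0.0009 0.2567] F [-8.5 -8.  27.8] gap 0.0293
```

View pics/s2.png

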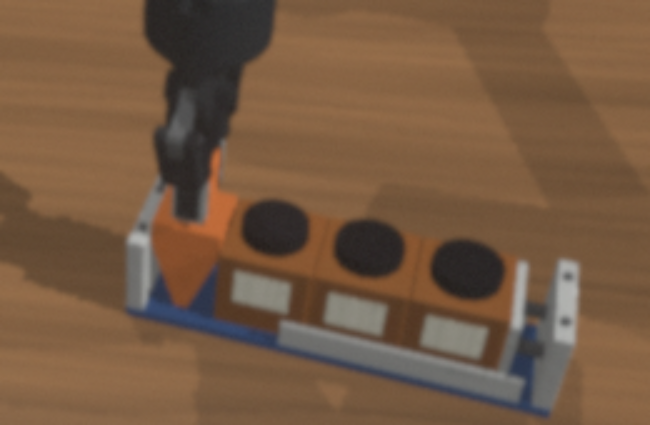

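The crop shows the wedge tip on the blue floor at (185,305), close to the end wall, with the jars upright and the row shoved along. The force rose sharply at TCP z=0.257, which is the expected home height. I'll release and inspect.

```bash
python3 - <<'E'
from h import *
t=BAY-.005*u
servo_line(tcp(*t,.101),vel=.04); st()
set_gripper(.07); s=st()
e=s['eef_pos']; servo_line(e+[0,0,.12],vel=.12); st()
move_ptp(tcp(.40,-.25,.25),down(PICK+180)); st()
for n in ('top','scene'):
    m=camera_model(n);p,d=camera(n);np.savez(n+'3.npz',p=p,d=d,P=cloud(d,m))
    globals()[n]=p
save('both3.png',np.hstack([cv2.resize(top[120:280,80:320],None,fx=1.65,fy=1.65),cv2.resize(scene[160:320,260:500],None,fx=1.65,fy=1.65)]))
nn=np.array([u[1],-u[0]])
for n in ('top','scene'):
    z=np.load(n+'3.npz');p,d,P=z['p'],z['d'],z['P'];H=cv2.cvtColor(p,cv2.COLOR_RGB2HSV).astype(int)
    B=np.stack([(P[...,:2]-BAY)@u,(P[...,:2]-BAY)@nn,P[...,2]-.008],-1)*1e3
    near=(abs(B[...,0])<60)&(abs(B[...,1])<45)&(d>0)
    org=(H[...,0]>=3)&(H[...,0]<=16)&(H[...,1]>150)&near
    for nm,m in (('handle top',org&(B[...,2]>104)),('shoulder',org&(B[...,2]>62)&(B[...,2]<78)&(B[...,0]<25)),('cap',near&(B[...,0]>15)&(H[...,2]<70)&(B[...,2]>60))):
        k=B[m]
        if len(k)<6: print(n,nm,len(k)); continue
        r=cv2.minAreaRect(k[:,:2].astype(np.float32)); A=np.c_[k[:,:2],np.ones(len(k))];c=np.linalg.lstsq(A,k[:,2],rcond=None)[0]
        print(n,nm,len(k),np.round(r[0],1),np.round(r[1],1),round(r[2],1),'z med',np.median(k[:,2]).round(1),'slope deg',np.degrees(c[:2]).round(1))
E
```

```text
t 10.72 pos [0.5571 0.0009 0.2571] F [-0.6 -8.5  3.4] gap 0.0294
t 11.20 pos [0.5562 0.0028 0.2559] F [0.7 0.5 0.2] gap 0.0703
t 12.35 pos [0.556  0.0028 0.375 ] F [ 0.2  0.7 -0.2] gap 0.0703
t 13.49 pos [ 0.4004 -0.2495  0.4047] F [ 0.9 -0.2 -0.4] gap 0.0702
top handle top 330 [-7.2  1.3] [22.2 29.9] 0.1 z med 113.4 slope deg [2.2 1.2]
top shoulder 467 [-3.3  1.1] [43.6 54.6] 89.9 z med 69.6 slope deg [-0.4  0.3]
top cap 531 [41.7 -1.7] [36.  40.9] 0.1 z med 71.6 slope deg [1.  0.3]
scene handle top 244 [-7.3  2.1] [21.5 33.5] 0.3 z med 113.8 slope deg [-6.  -7.9]
scene shoulder 434 [-4.   2.6] [50.7 51.5] 6.5 z med 70.2 slope deg [-2.1 -3.5]
scene cap 406 [42.8  1.8] [34.3 43. ] 0.6 z med 72.2 slope deg [-0.1 -6.3]
```

View pics/both3.png

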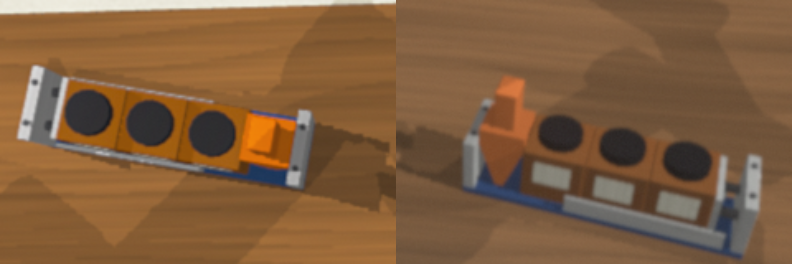

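The wedge stands square and upright at the end wall, and the jars are upright. My mask cut off the cap at +60 mm, so I'll redo the jar measurement as its shift from the first picture, using the saved data.

```bash
python3 - <<'E'
from h import *
nn=np.array([u[1],-u[0]])
for n in ('top','scene'):
  for i in '03':
    z=np.load(n+i+'.npz');p,d,P=z['p'],z['d'],z['P'];v=cv2.cvtColor(p,cv2.COLOR_RGB2HSV)[...,2]
    m=((v<60)&(P[...,2]>.07)&(P[...,2]<.09)&(d>0)&(P[...,0]>.5)&(P[...,0]<.65)&(abs(P[...,1]-.05)<.04)).astype(np.uint8)
    _,l,s,_=cv2.connectedComponentsWithStats(m);k=P[l==1+np.argmax(s[1:,4])]
    c=np.array(cv2.minAreaRect((k[:,:2]*1e3).astype(np.float32))[0])/1e3-BAY
    print(n,i,'cap along %.1f across %.1f z %.1f-%.1f'%(c@u*1e3,c@nn*1e3,*(np.percentile(k[:,2],[5,95])*1e3)))
E
```

```text
top 0 cap along 40.2 across -1.1 z 77.6-81.3
top 3 cap along 44.6 across -1.2 z 77.8-81.4
scene 0 cap along 41.0 across 4.1 z 73.2-81.9
scene 3 cap along 44.5 across 1.8 z 73.5-81.8
```

```bash
python3 -c "
from h import *
st(); print(sign_off())"
```

```text
t 13.59 pos [ 0.4007 -0.2492  0.4048] F [-0.2  1.4  0.7] gap 0.0699
the job is handed in; nothing more can be done
None
```

The orange wedge is home in the cassette gap, released and clamping the row. I handed the job in at 13.6 s of the 38 s allowed; sign-off gave no verdict.

I took the wedge from the middle pocket and drove it down 5 mm to the wall side of the listed point. It bottomed at the expected height, with about 28 N at the end, and the arm then moved clear.

| Last check | Measured | Allowed |
|---|---|---|
| Wedge handle along the row | about -7 mm (against the end wall) | -25 to 20 mm |
| Wedge handle across the row | 1–2 mm | ±15 mm |
| Wedge squareness to the row | within about 1° | 17° |
| Wedge handle centre above the floor | about 91.5 mm (from its top at 113.5 mm) | 87 to 97 mm |
| End jar from the listed point | 44.6 mm (top camera), 44.5 mm (scene camera) | 43.5 to 64 mm |

- **Wedge tilt:** the top camera showed it upright within about 2°. The scene camera's fit to the handle top gave 6–8°, which I put down to side faces in its mask; both are inside the 17° limit.
- **Jar position:** this is the tightest margin, about 1 mm by direct measurement. The top camera's measured shift of 4.4 mm from the stated 41 mm start gives about 45.4 mm. The scene camera's shift gives 44.5 mm.
- **Jar flatness:** the top camera read the cap at the same height and level as before driving. The two cameras disagreed by about 3 mm on its sideways position, which is not judged.

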